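# Set the shaker platform's sliding stops to the strip and load the tube rack

### The arm

A 6-joint arm with a two-finger parallel gripper is mounted at the origin on the work surface. World frame = base frame: x ahead of the robot, y to its left, z up, the work surface at z = 0. Lengths are in mm, angles in rad, forces in N, time in s.
With the tool pointing down it reaches from about 350 to 775 mm from the base axis. Payload 7.3 kg.
Tool frame: the origin (TCP) lies on the centre line of the jaws, within the pads' length; the fingertips stand 22 mm ahead of it and the grasp point (between the pads) lies 3 mm ahead of it; z points along the fingers, y is the direction in which the jaws open and shut (so a half turn about z gives the same grasp; the last joint's range is limited). The gripper opens to 92 mm and grips with 3 to 60 N. Pads are 19 mm wide; open, the fingers measure 130 mm over their backs; the gripper's body (75 mm by 190 mm) begins 47 mm behind the grasp point.
Start: joints at [1.038, 0.342, 1.524, -0, 1.275, -0.146], TCP at [198.03, 486.237, 248.741] pointing down, gripper open.
Joint ranges: [-2.53, 2.53], [-0.77, 2.02], [0.04, 2.7], [-1, 4.14], [0.28, 2.66], [-3.11, 3.11]. Speed limits (rad/s): [2.57, 2.57, 3.14, 3.14, 3.14, 3.14].

### API

Orientations are given as [roll, pitch, yaw] about the fixed x, y, z axes, in that order (R = Rz(yaw) Ry(pitch) Rx(roll)).
In Python, from plant import bot gives the robot as it stands.
- The arm moves only by the tool play_rows, never from a script. Its argument "moves" is one flat list of numbers, 5 for each row, row after row: the closure in counts, from 0 (fully open) to 255 (shut), then the shift along the tool's x, y, z in mm, then the turn about the tool's z in degrees. A call has 1 to 8 rows; each row is the pose to reach, as a shift and turn from the pose commanded when the call began, along the tool's axes at that moment; what a row does not reach only later rows make up. A row lasts 1/12 s, in which the tool goes at most 41.7 mm and 7.16 degrees, less where a joint would pass 70% of its speed; a pose out of reach is approached as far as the arm can. A call with a gripper value outside its range is refused whole. The fingers move at their own pace and stop on an object; the grip force is fixed at half the most. Time passes only in rows, so rows that repeat a pose let the fingers close. It gives the time, the measured TCP pose, the force and the opening at its end, in the units of the state.
- bot.get_obs(): the state, without advancing time (a new reading comes with each control period).
- bot.capture(name): name is "side" or "top"; returns a dict with "color" (480x640x3 uint8, red, green, blue), "fx", "fy", "cx", "cy" (pixels), "k1" (the pictures are not rectified: a ray, as slopes to the right and down, at radius r is drawn at 1 + k1 r^2 times it, then the intrinsics apply), "world_to_cam" (4x4, takes a point from world to camera coordinates). Camera axes: x right, y down, z forward; pixel columns grow to the right and rows downward; lengths in mm; the calibration is good to about 2 mm. A picture is of the moment at which its call begins. There is no depth.
- bot.close_job(): hands the job in, once; it reports no verdict.
The state is a dict: "time": time; "joint_positions": joint angles; "dq": joint speeds; "tau": joint torques, N m; "tool_pos": TCP position; "tcp_rot": TCP orientation; "contact_force": force on the tool from outside, world axes, zero at the start; "moment": the same for the moment, N m; "grip_width": finger opening in mm.
Only numpy, scipy, OpenCV 4.12 (cv2) and the standard library are available. Lean on these libraries where they do the work, as an engineer would, in place of code of your own. Each camera call takes 0.05 s, during which the arm holds its last target.

### The job

Get the shaker platform ready and load it: first slide each of the two stops along the guide bar until its middle line stands at the pointer on its own side of the setting strip, and leave it there. Then lift the tube rack by its handle and lower it gently, without dropping it, onto the blue deck so that it stands upright between the two stop arms, with both stops still at their pointers. Do not disturb the bottle, the jar, the small beaker or the tip box, and do not tip the rack over.

Things in the scene. Friction and masses are not known exactly. Their poses are not given: they have to be found in the camera images.
- platform: Blue steel deck 250 (x) x 370 (y) x 20 mm on rubber feet, clamped to the bench. Origin: on the bench under its middle; x points across it (away from the robot at yaw 0), y along the guide bar, z up. Deck top 40 mm above the origin. It carries the bar and the strip.
- bar_mid (a point): Middle of the round steel guide bar, 12 mm thick, on its axis 85 mm above the bench and 50 mm in +x of the platform's middle; axes as the platform's. The bar runs along y between two blue end brackets at y = +-178 mm (12 mm thick, 40 mm wide in x, tops 105 mm above the bench).
- left_stop_mid (a point): Middle of the left (+y) stop, on the bar's axis; axes as the platform's. Aluminium collar block 34 (x) x 30 (y) x 34 mm high centred here, dark middle line on its far (+x) face. It only slides along the bar (cannot turn), needs about 3 N, stays where left; travels to y = +150 mm from bar_mid. The two blocks meet at 30 mm between middles and cannot pass: one may have to clear the way first.
- left_stop_fin (a point): Middle of the left stop's black grip fin, straight above left_stop_mid by 39.5 mm: 14 mm thick in x, 26 mm along the bar, 45 mm high. It stands on the block's top, 22.5 mm below this point.
- left_stop_arm (a point): Middle of the free end of the left stop's arm: a plate 6 mm thick along the bar, 38 mm high, in line with the middle line, reaching from the block 130 mm toward -x of the bar's axis, 7 mm clear above the deck.
- right_stop_mid (a point): Middle of the right (-y) stop, on the bar's axis; built and moving as the left one; travels to y = -150 mm from bar_mid.
- right_stop_fin (a point): Middle of the right stop's grip fin; same sizes and offset as the left one's.
- right_stop_arm (a point): Middle of the free end of the right stop's arm; same sizes and offset as the left one's.
- strip: Steel setting strip 18 x 130 x 4 mm, screwed to the deck 35 mm in +x of the bar's axis, parallel to it; where along the bar differs each time. Origin: centre of its underside, on the deck top; x, y as the platform's. Two upright pointers, 10 mm wide, 52 mm high, at y = +50 mm (left stop) and -50 mm (right stop), each with a vertical pointed edge toward the bar.
- rack: Loose blue tube rack, 2 rows of 4 short tubes with white caps, 0.25 to 0.5 kg, footprint 64 (x) x 78 mm (y), starting on the bench at one side of the platform. Origin: centre of its underside; z up. Caps' tops are 76 mm high. On the deck its y axis goes along the bar (either way round), in the 94 mm gap between the arms, its middle about halfway along their length.
- rack_grip (a point): Centre of the rack's steel handle bar, 136 mm above its underside: the bar is 12 mm thick in the rack's x, 62 mm long in y, 16 mm high, held by a post at each end, above the caps.
- tip_box: Bystander: grey box with clear lid, 85 x 120 x 75 mm high. Origin: centre of its underside. Leave alone.
- bottle: Bystander: glass bottle with white cap, 68 mm across, 165 mm high. Origin: centre of its underside. Leave alone.
- jar: Bystander: white jar, 72 mm across, 100 mm high. Origin: centre of its underside. Leave alone.
- beaker: Bystander: small open glass beaker, 36 mm across, 50 mm high, standing on the front (-x) edge of the deck, in front of the stop arms' ends, which pass it by about 3 mm. Origin: centre of its underside. Leave alone.

How it is judged:
By the outcome, as a careful person would: the job done as asked, in the order asked, and still so for the second after the job is handed in, with the robot touching nothing.
It also fails if it takes over 58 s, if anything falls off the work surface, if the arm or the gripper's body presses on something with over 40 N, if the wrist force passes 120 N, or if a joint passes its speed limit or range.

## Working session

There is one attempt and no reset: what is moved stays moved. The work goes in short steps, Python scripts to look and compute and a tool call to move; the robot and the scene stay as the last step left them, time stands still between calls to the robot, and variables do not carry over. Pictures are saved under pics/ and viewed, and the job is handed in when it is done.

Besides the shell and the picture viewer there is one more tool, called as name(argument=value, ...) on one line, values as JSON. play_rows: Moves the arm, as the interface text tells. Its arguments: {"type":"object","properties":{"moves":{"type":"array","items":{"type":"number"}}},"required":["moves"]}

```bash
mkdir -p pics; ls
cat > h.py <<'E'
import numpy as np, cv2, json
from plant import bot
def cap(name,fn):
    c=bot.capture(name); cv2.imwrite('pics/'+fn,cv2.cvtColor(c['color'],cv2.COLOR_RGB2BGR)); 
    np.savez('pics/'+fn+'.npz',**{k:np.array(v) for k,v in c.items()}); return c
def load(fn): 
    return {k:v for k,v in np.load('pics/'+fn+'.npz').items()}
def ray(c,u,v):
    K=np.array([[c['fx'],0,c['cx']],[0,c['fy'],c['cy']],[0,0,1]],float)
    p=cv2.undistortPoints(np.array([[[u,v]]],float),K,np.array([c['k1'],0,0,0],float),)[0,0]
    T=np.array(c['world_to_cam']);R=T[:3,:3];o=-R.T@T[:3,3]
    return o,R.T@np.array([p[0],p[1],1])
def onz(c,u,v,z):
    o,d=ray(c,u,v); return o+d*(z-o[2])/d[2]
def proj(c,P):
    T=np.array(c['world_to_cam']);q=T[:3,:3]@np.array(P,float)+T[:3,3];q=q/q[2];f=1+c['k1']*(q[0]**2+q[1]**2)
    return c['fx']*q[0]*f+c['cx'],c['fy']*q[1]*f+c['cy']
E
python3 - <<'E'
from h import *
for n in('top','side'):
    c=cap(n,n+'0.png'); T=np.array(c['world_to_cam']); print(c['fx'],c['cx'],c['k1'],-T[:3,:3].T@T[:3,3],T[:3,:3].round(2).tolist())
o=bot.get_obs(); print(o)
E
```

```text
pics
594.0159259221583 330.84333022910346 -0.08908882365248592 [ 436.27656891  -24.28331487 1614.80329691] [[-0.0, -1.0, -0.01], [-1.0, 0.0, -0.08], [0.08, 0.01, -1.0]]
564.8681455305586 317.4558666854417 -0.03692385633861702 [ -25.68777769 -677.22587933  750.35883453] [[0.75, -0.66, -0.02], [-0.4, -0.44, -0.81], [0.52, 0.61, -0.59]]
{'time': 0.1, 'joint_positions': array([ 1.03804793e+00,  3.42667366e-01,  1.52490090e+00, -2.33739597e-05,
        1.27540931e+00, -1.46025347e-01]), 'dq': array([ 0.00134822, -0.00269317, -0.00287828, -0.00127461, -0.00029475,
       -0.00023335]), 'tau': array([ 1.69637944e-03, -4.32002807e+01, -2.44694030e+01,  7.20320782e-02,
        5.26177045e-02,  3.28254970e-06]), 'tool_pos': array([197.83641565, 485.94442257, 248.1141987 ]), 'tcp_rot': array([-3.14021922e+00, -1.79400996e-04,  2.75487630e+00]), 'contact_force': array([-0.16444555, -0.00615686,  0.00613259]), 'moment': array([-0.02652609, -0.03832248, -0.03514606]), 'grip_width': 92.01957155288909}
```

View pics/top0.png

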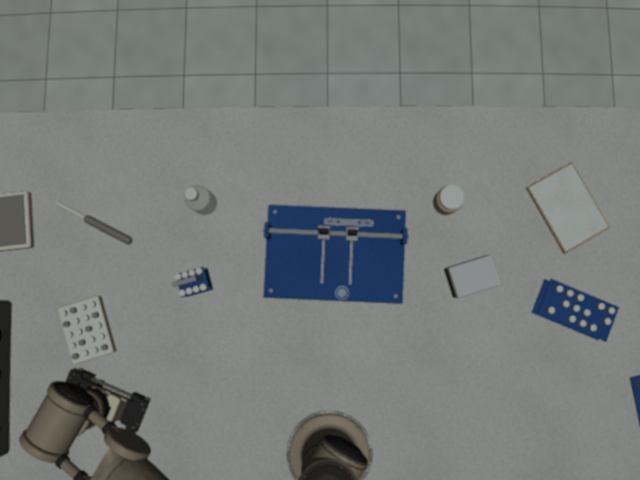

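View pics/side0.png

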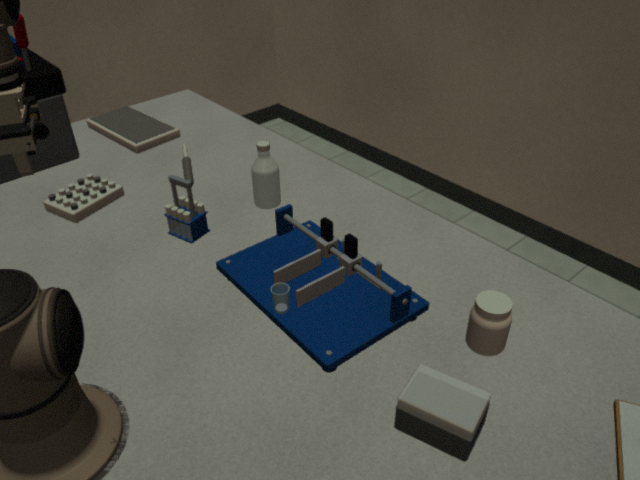

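Run:
```python
import cv2
a=cv2.imread('pics/top0.png');b=cv2.imread('pics/side0.png')
cv2.imwrite('pics/z1.png',cv2.resize(a[195:310,255:415],None,fx=5,fy=5,interpolation=2))
cv2.imwrite('pics/z2.png',cv2.resize(b[195:350,210:410],None,fx=4,fy=3.8,interpolation=2))
cv2.imwrite('pics/z3.png',cv2.resize(a[250:310,160:225],None,fx=8,fy=8,interpolation=2))
```

```text
(no output)
```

View pics/z1.png

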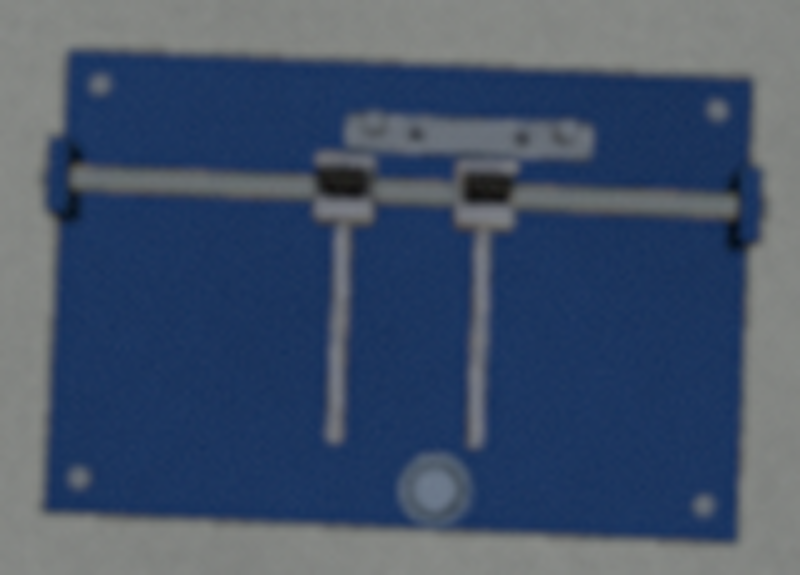

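View pics/z2.png

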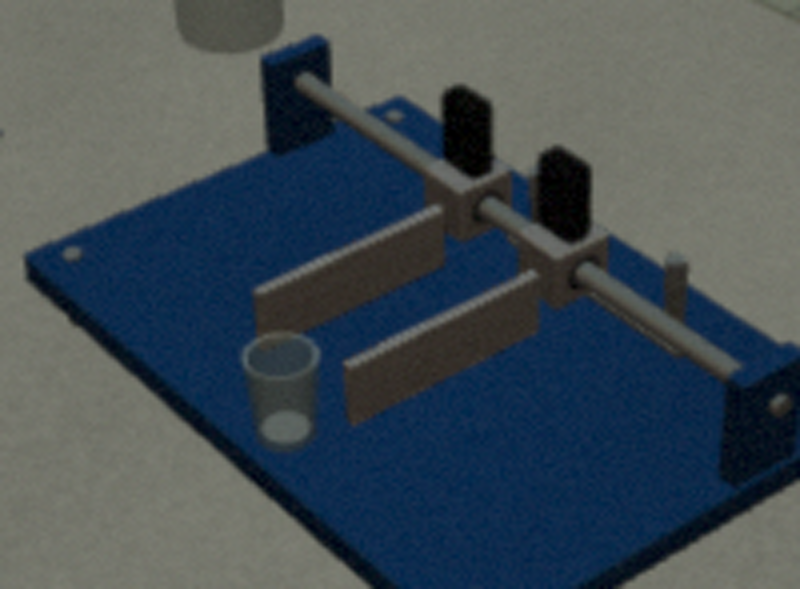

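View pics/z3.png

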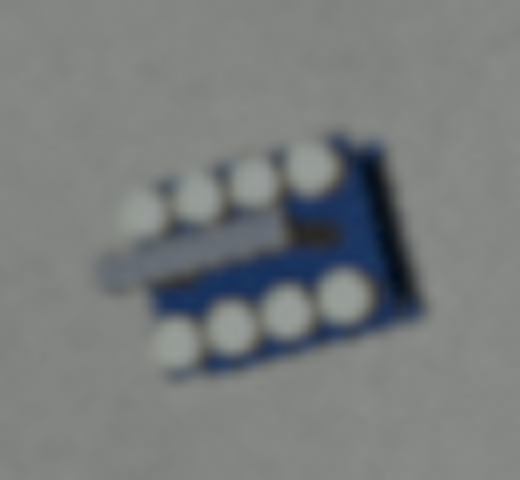

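Run:
```python
from h import *
c=load('top0.png'); s=load('side0.png')
def z(u,v): return 255+(u+.5)/5-.5,195+(v+.5)/5-.5
C=np.array([onz(c,*z(*p),40)[:2] for p in [(68,50),(752,78),(738,540),(45,512)]]);print('corners',C.round(1).tolist())
m=C.mean(0);ey=(C[0]+C[3]-C[1]-C[2])/2;ex=(C[0]+C[1]-C[2]-C[3])/2
print('mid',m,np.linalg.norm(ex),np.linalg.norm(ey),'yaw',np.arctan2(-ey[0],ey[1]),np.arctan2(ex[1],ex[0]))
yaw=np.arctan2(-ey[0],ey[1]);R=np.array([[np.cos(yaw),-np.sin(yaw)],[np.sin(yaw),np.cos(yaw)]])
def pl(uv,zz,n): 
    P=onz(c,*z(*uv),zz)[:2];print(n,P.round(1),'plat',((P-m)@R).round(1))
for uv,zz,n in [((375,124),92,'ptrL'),((565,134),92,'ptrR'),((345,133),44,'sL'),((594,140),44,'sR'),((415,133),44,'scL'),((522,138),44,'scR'),((343,181),147,'finL'),((487,187),147,'finR'),((345,188),102,'blkL'),((486,194),102,'blkR'),((333,440),104-.01,'armL(z?)'),((476,445),85,'armR'),((436,490),40,'beaker'),((60,176),105,'brL'),((750,203),105,'brR')]: pl(uv,zz,n)
def z3(u,v): return 160+(u+.5)/8-.5,250+(v+.5)/8-.5
for uv,zz in [((110,272),144),((287,228),144)]: print('handle',onz(c,*z3(*uv),zz))
caps=[onz(c,*z3(*p),76)[:2] for p in [(143,214),(198,199),(254,182),(312,165),(178,343),(232,326),(289,311),(345,296)]]
caps=np.array(caps);print(caps.round(1).tolist(),caps.mean(0)); d=(caps[[0,4]].mean(0)-caps[[3,7]].mean(0));print('rack yaw',np.arctan2(-d[0],d[1]),np.linalg.norm(d))
# other objects
print('bottle',onz(c,192,194,165),'jar',onz(c,450,198,100),'tip',onz(c,473,274,75))
```

```text
corners [[664.3, 158.7], [647.3, -207.4], [401.5, -196.6], [417.7, 169.8]]
mid [532.70682878 -18.86538186] 246.40313410845917 366.5878844597257 yaw -0.0453568497835782 -0.044464622931437485
ptrL [617.3  -6.4] plat [83.9 16.3]
ptrR [ 611.6 -104.3] plat [ 82.7 -81.8]
sL [618.3  10.2] plat [84.1 32.9]
sR [ 613.8 -122.3] plat [ 85.7 -99.6]
scL [618.1 -27.1] plat [85.6 -4.3]
scR [615.1 -84. ] plat [ 85.3 -61.3]
finL [582.3   9. ] plat [48.3 30.1]
finR [579.  -62.5] plat [ 48.2 -41.5]
blkL [583.2   9. ] plat [49.2 30.1]
blkR [579.8 -63.1] plat [ 49.  -42.1]
armL(z?) [454.5  15.4] plat [-79.7  30.7]
armR [451.9 -57.5] plat [-79.  -42.3]
beaker [428.7 -37.2] plat [-103.1  -23.1]
brL [589.8 154.9] plat [ 49.2 176.2]
brR [ 574.2 -197.8] plat [  49.6 -176.9]
handle [452.47806191 383.35177005 144.        ]
handle [466.10323288 327.65941639 144.        ]
[[472.1, 391.6], [477.0, 373.4], [482.5, 355.0], [488.0, 336.0], [430.1, 379.4], [435.7, 361.7], [440.5, 342.9], [445.4, 324.6]] [458.90111132 358.0649146 ]
rack yaw 0.27451171517139633 57.350244658063005
bottle [674.18878761 334.51195158 165.        ] jar [ 670.49715047 -317.26772563  100.        ] tip [ 474.96835452 -377.99579231   75.        ]
```

```bash
cat >> h.py <<'E'
def delta(x,y,z,psi):
    o=bot.get_obs();p=o['tool_pos'];a=o['tcp_rot'][2];d=np.array([x,y,z])-p
    th=(a-psi+np.pi)%(2*np.pi)-np.pi
    print('t',round(o['time'],2),'pos',p.round(1),'rpy',o['tcp_rot'].round(4),'| tool',[round(float(v),1) for v in (d[0]*np.cos(a)+d[1]*np.sin(a), d[0]*np.sin(a)-d[1]*np.cos(a), -d[2])],'turn',round(float(np.degrees(th)),2), 'w',round(float(o['grip_width']),1))
E
python3 -c "
from h import *
delta(579.5,-63,215,np.pi-.045)"
```

```text
t 0.1 pos [197.8 485.9 248.1] rpy [-3.1402e+00 -2.0000e-04  2.7549e+00] | tool [-560.5, -364.5, 33.1] turn -19.58 w 92.0
```

play_rows(moves=[128,-560.5,-364.5,33,-19.6,128,-560.5,-364.5,33,-19.6,128,-560.5,-364.5,33,-19.6,128,-560.5,-364.5,33,-19.6,128,-560.5,-364.5,33,-19.6,128,-560.5,-364.5,33,-19.6,128,-560.5,-364.5,33,-19.6,128,-560.5,-364.5,33,-19.6])

```text
time: 0.77
tool_pos: [382.1, 220.8, 232.7]
tcp_rot: [3.142, -0.0, 3.097]
contact_force: [1.4, 1.4, 0.2]
grip_width: 46.8
```

```bash
python3 -c "
from h import *
delta(579.5,-63,215,np.pi-.045)"
```

```text
t 0.77 pos [382.1 220.8 232.7] rpy [ 3.1416e+00 -2.0000e-04  3.0971e+00] | tool [-209.8, -274.7, 17.7] turn 0.03 w 46.8
```

play_rows(moves=[128,-209,-275,17,0,128,-209,-275,17,0,128,-209,-275,17,0,128,-209,-275,17,0,128,-209,-275,17,0,128,-209,-275,17,0,128,-209,-275,17,0,128,-209,-275,17,0])

```text
time: 1.43
tool_pos: [571.6, -53.1, 216.0]
tcp_rot: [3.141, -0.001, 3.097]
contact_force: [0.3, 1.3, -0.3]
grip_width: 46.0
```

play_rows(moves=[128,0,0,0,0,128,0,0,0,0])

```text
time: 1.6
tool_pos: [571.3, -53.1, 215.2]
tcp_rot: [3.141, -0.002, 3.093]
contact_force: [-0.4, 0.0, 0.2]
grip_width: 45.0
```

```bash
python3 -c "
from h import *
delta(579.5,-63,215,np.pi-.045)
cap('top','top1.png');cap('side','side1.png')"
```

```text
t 1.6 pos [571.3 -53.1 215.2] rpy [ 3.1411e+00 -1.9000e-03  3.0935e+00] | tool [-8.7, -9.5, 0.2] turn -0.18 w 45.0
```

View pics/side1.png

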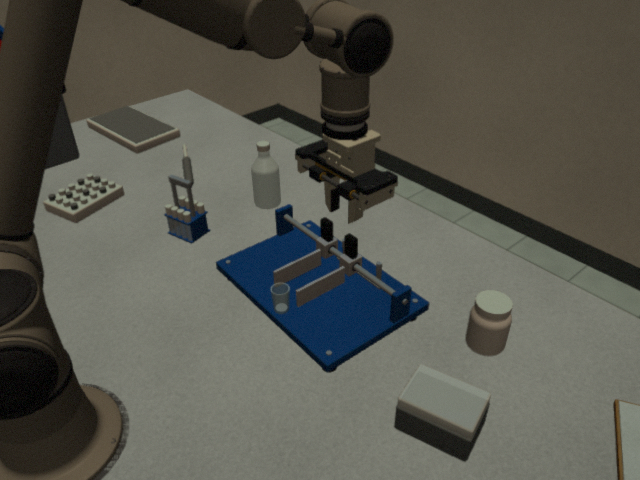

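```bash
python3 -c "
from h import *
c=load('side0.png')
for u,v,z in [(563,155,147),(468,93,147),(562,232,102),(677,258,92)]:
  print(onz(c,210+(u+.5)/4-.5,195+(v+.5)/3.8-.5,z).round(1))
delta(579.5,-63.5,131,np.pi-.045)"
```

```text
[584.6 -57.5 147. ]
[589.1  14.1 147. ]
[582.7 -60.  102. ]
[ 617.5 -103.1   92. ]
t 1.7 pos [570.4 -50.7 215.9] rpy [ 3.1408e+00 -1.6000e-03  3.0966e+00] | tool [-9.7, -12.3, 84.9] turn 0.0 w 45.8
```

play_rows(moves=[128,-11,-9.5,30,0,128,-11,-9.5,60,0,128,-11,-9.5,85,0,128,-11,-9.5,85,0,128,-11,-9.5,85,0])

```text
time: 2.12
tool_pos: [580.6, -59.7, 131.2]
tcp_rot: [3.141, -0.003, 3.099]
contact_force: [-0.3, -0.6, 1.3]
grip_width: 45.4
```

```bash
python3 -c "
from h import *
delta(582,-60.5,131,np.pi-.045)
cap('side','side2.png')
a=cv2.imread('pics/side2.png');cv2.imwrite('pics/z4.png',cv2.resize(a[120:350,210:430],None,fx=3,fy=2.6,interpolation=2))"
```

```text
t 2.12 pos [580.6 -59.7 131.2] rpy [ 3.1409e+00 -2.5000e-03  3.0985e+00] | tool [-1.4, -0.7, 0.2] turn 0.11 w 45.4
```

View pics/z4.png

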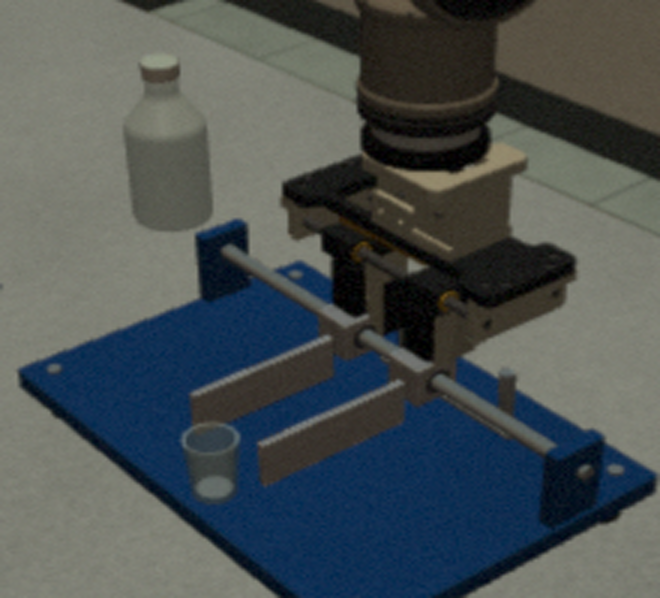

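play_rows(moves=[255,0,0,0,0,255,0,0,0,0,255,0,0,0,0,255,0,0,0,0])

```text
time: 2.5
tool_pos: [582.1, -61.1, 132.8]
tcp_rot: [-3.141, 0.002, 3.097]
contact_force: [-0.9, 0.3, 5.0]
grip_width: 25.8
```

```bash
python3 -c "
from h import *
delta(582,-60.5,131,np.pi-.045)
print(bot.get_obs()['contact_force'])"
```

```text
t 2.5 pos [582.1 -61.1 132.8] rpy [-3.1413e+00  2.3000e-03  3.0969e+00] | tool [0.1, 0.6, 1.8] turn 0.02 w 25.8
[-0.8638395   0.31923634  4.97059099]
```

play_rows(moves=[255,0,-8,0,0,255,0,-18,0,0,255,0,-28,0,0,255,0,-36,0,0,255,0,-40,0,0,255,0,-40,0,0,255,0,-40,0,0,255,0,-40,0,0])

```text
time: 3.17
tool_pos: [580.1, -102.5, 132.8]
tcp_rot: [-3.14, 0.002, 3.096]
contact_force: [-2.5, -2.0, 6.1]
grip_width: 26.1
```

```bash
python3 -c "
from h import *
delta(582,-101.5,131,np.pi-.045)
cap('top','top3.png');cap('side','side3.png')
a=cv2.imread('pics/side3.png');cv2.imwrite('pics/z5.png',cv2.resize(a[200:350,210:430],None,fx=3.5,fy=3.5,interpolation=2))
a=cv2.imread('pics/top3.png');cv2.imwrite('pics/z6.png',cv2.resize(a[195:310,255:415],None,fx=5,fy=5,interpolation=2))
print(bot.get_obs()['contact_force'])
"
```

```text
t 3.17 pos [ 580.1 -102.5  132.8] rpy [-3.1401e+00  1.8000e-03  3.0964e+00] | tool [-1.8, 1.1, 1.8] turn -0.01 w 26.1
[-1.66526797 -2.83925168  5.9180907 ]
```

View pics/z5.png

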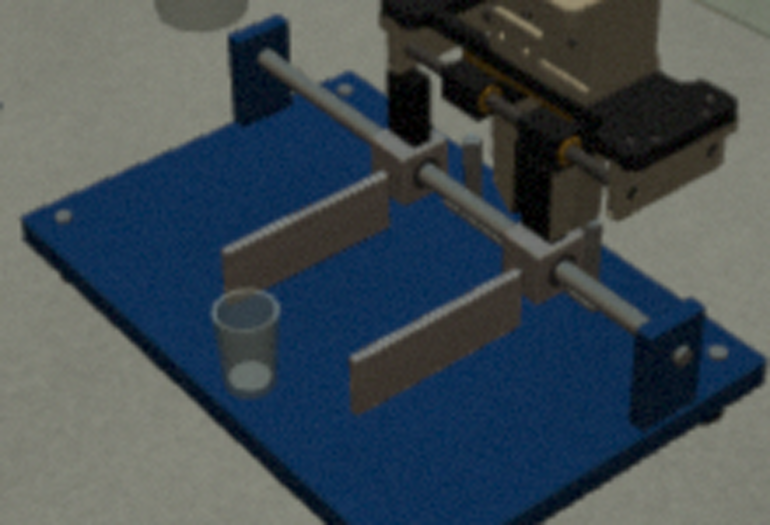

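View pics/z6.png

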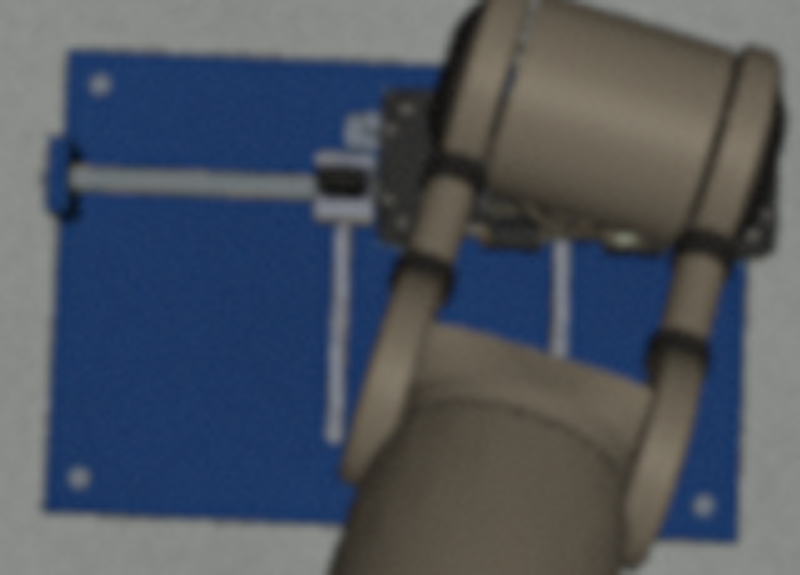

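play_rows(moves=[128,0,0,0,0,128,0,0,0,0,128,0,0,0,0,128,0,0,-30,0,128,0,0,-80,0,128,0,35,-80,0,128,0,75,-80,0,128,0,112,-80,0])

```text
time: 3.93
tool_pos: [585.1, 11.7, 212.7]
tcp_rot: [3.141, 0.002, 3.095]
contact_force: [0.1, -0.2, 0.2]
grip_width: 45.9
```

play_rows(moves=[128,0,0,0,0,128,0,0,0,0,128,0,0,0,0])

```text
time: 4.18
tool_pos: [584.7, 10.6, 211.2]
tcp_rot: [-3.141, -0.001, 3.098]
contact_force: [0.1, -1.2, 0.7]
grip_width: 45.9
```

```bash
python3 -c "
from h import *
delta(585,11,131,np.pi-.045)
cap('top','top4.png');cap('side','side4.png')
a=cv2.imread('pics/side4.png');cv2.imwrite('pics/z7.png',cv2.resize(a[200:350,210:430],None,fx=3.5,fy=3.5,interpolation=2))
a=cv2.imread('pics/top4.png');cv2.imwrite('pics/z8.png',cv2.resize(a[195:310,255:415],None,fx=5,fy=5,interpolation=2))
"
```

```text
t 4.18 pos [584.7  10.6 211.2] rpy [-3.1412e+00 -5.0000e-04  3.0977e+00] | tool [-0.3, 0.4, 80.2] turn 0.06 w 45.9
```

View pics/z7.png

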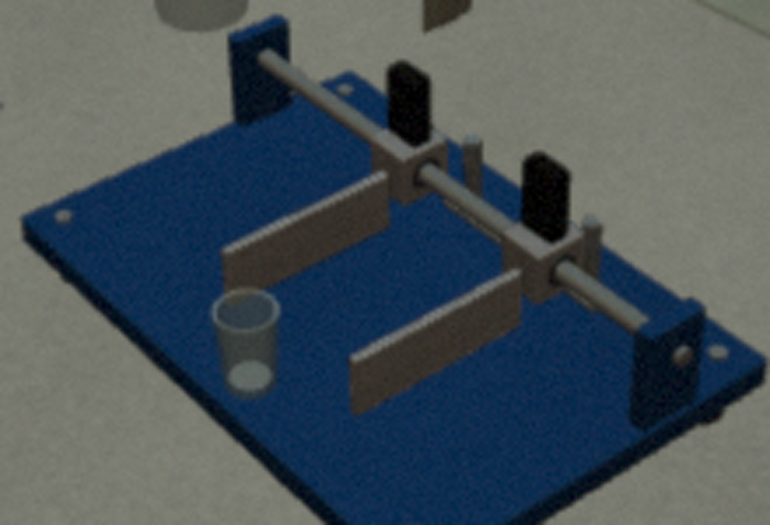

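View pics/z8.png

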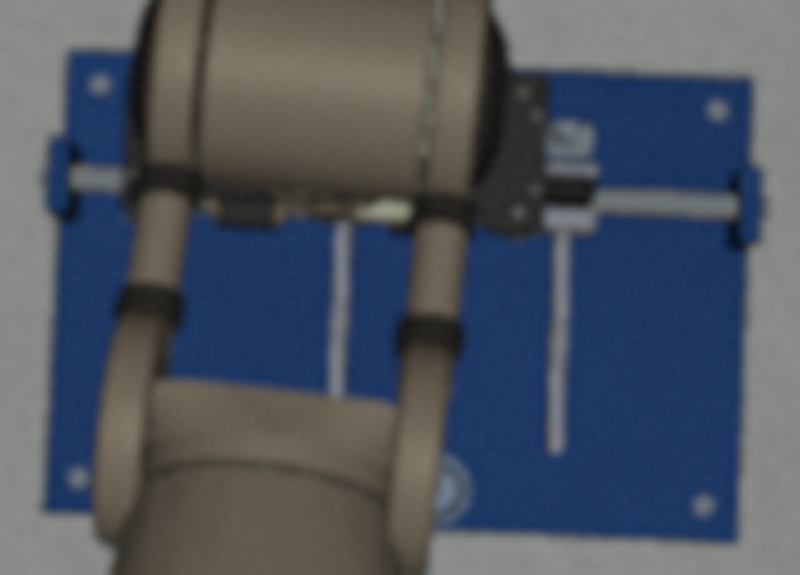

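Right stop is near its pointer. Now the left: descend, grip, slide −13.

play_rows(moves=[128,0,0,30,0,128,0,0,60,0,128,0,0,81,0,128,0,0,81,0,255,0,0,81,0,255,0,0,81,0,255,0,0,81,0,255,0,0,81,0])

```text
time: 4.95
tool_pos: [585.8, 10.5, 132.3]
tcp_rot: [-3.142, 0.003, 3.097]
contact_force: [0.3, -0.2, 2.3]
grip_width: 25.8
```

```bash
python3 -c "
from h import *
delta(585,11,131,np.pi-.045)
cap('side','side5.png')
a=cv2.imread('pics/side5.png');cv2.imwrite('pics/z9.png',cv2.resize(a[150:350,210:430],None,fx=3,fy=3,interpolation=2))
"
```

```text
t 4.95 pos [585.8  10.5 132.3] rpy [-3.1415  0.0035  3.0965] | tool [0.9, 0.4, 1.3] turn -0.0 w 25.8
```

View pics/z9.png

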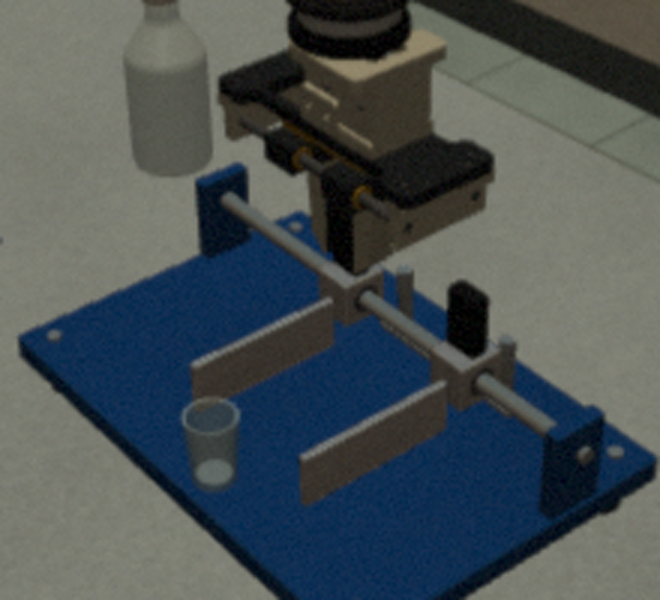

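play_rows(moves=[255,0,-5,0,0,255,0,-10,0,0,255,0,-13,0,0,255,0,-13,0,0,255,0,-13,0,0,128,0,-13,0,0,128,0,-13,0,0,128,0,-13,0,0])

```text
time: 5.67
tool_pos: [584.0, -2.2, 130.5]
tcp_rot: [3.141, -0.0, 3.097]
contact_force: [-0.6, -0.3, 0.0]
grip_width: 41.2
```

play_rows(moves=[128,0,0,-30,0,128,0,0,-70,0,128,0,0,-110,0,128,20,30,-130,0,0,50,65,-130,5,0,80,100,-130,12,0,100,140,-130,19,0,115,180,-130,26])

```text
time: 6.33
tool_pos: [482.7, 164.7, 260.8]
tcp_rot: [-3.141, -0.0, 2.657]
contact_force: [0.7, -0.0, 0.5]
grip_width: 67.9
```

```bash
python3 -c "
from h import *
delta(459,310,260,np.pi/2+.2745)
"
```

```text
t 6.33 pos [482.7 164.7 260.8] rpy [-3.1414e+00 -3.0000e-04  2.6570e+00] | tool [88.6, 117.6, 0.8] turn 46.51 w 67.9
```

play_rows(moves=[0,88,117,0,7,0,88,117,0,14,0,88,117,0,21,0,88,117,0,28,0,88,117,0,35,0,88,117,0,42,0,88,117,0,46,0,88,117,0,46])

```text
time: 7.0
tool_pos: [460.1, 308.2, 260.2]
tcp_rot: [-3.141, 0.0, 1.858]
contact_force: [0.1, -0.3, 0.5]
grip_width: 92.1
```

play_rows(moves=[0,0,0,0,0,0,0,0,0,0])

```text
time: 7.17
tool_pos: [460.4, 307.8, 260.4]
tcp_rot: [-3.141, 0.0, 1.863]
contact_force: [0.1, 0.5, 0.2]
grip_width: 91.6
```

```bash
python3 -c "
from h import *
delta(459,357,260,np.pi/2+.2745)
cap('top','top6.png');cap('side','side6.png')
a=cv2.imread('pics/side6.png');cv2.imwrite('pics/za.png',cv2.resize(a[190:350,210:430],None,fx=3.6,fy=3.6,interpolation=2));cv2.imwrite('pics/zc.png',a)
a=cv2.imread('pics/top6.png');cv2.imwrite('pics/zb.png',cv2.resize(a[195:310,255:415],None,fx=5,fy=5,interpolation=2))
"
```

```text
t 7.17 pos [460.4 307.8 260.4] rpy [-3.1413  0.      1.8629] | tool [47.5, 12.9, 0.4] turn 1.01 w 91.6
```

View pics/za.png

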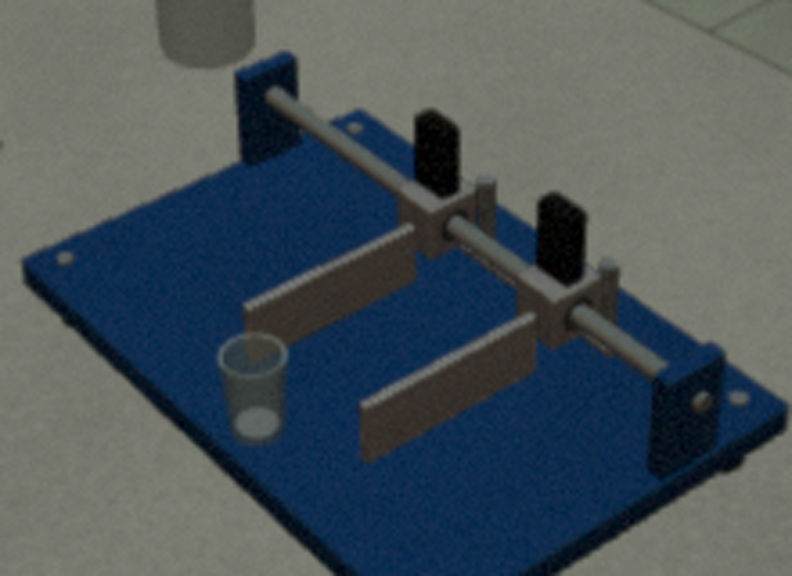

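View pics/zb.png

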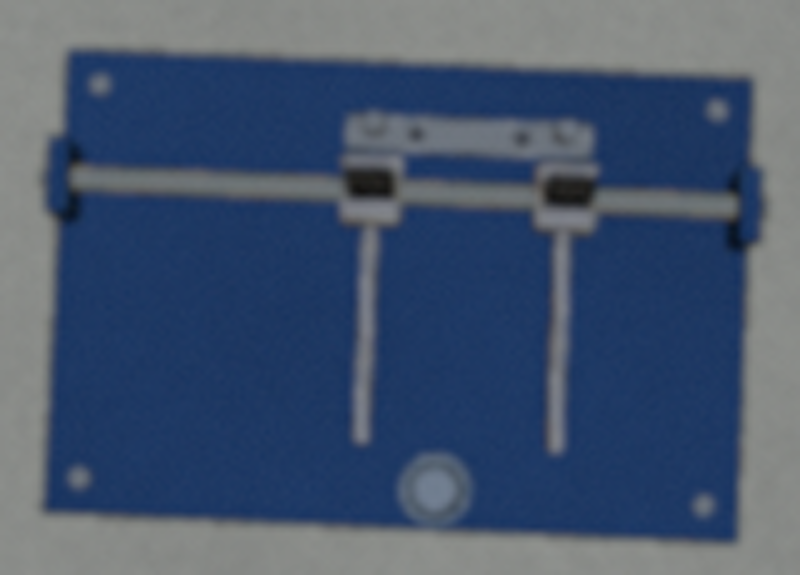

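View pics/zc.png

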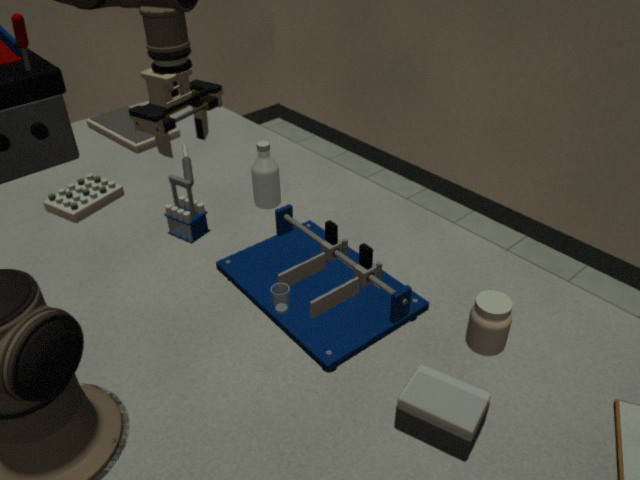

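```bash
cat > meas.py <<'E'
from h import *
import sys
def frames(n,name='top'):
    cs=[bot.capture(name) for _ in range(n)]
    c=cs[0]; c['color']=np.mean([k['color'].astype(float) for k in cs],0); return c
m=np.array([532.7,-18.9]);yaw=-.045
R=np.array([[np.cos(yaw),-np.sin(yaw)],[np.sin(yaw),np.cos(yaw)]])
ys=np.arange(-170,170,.25)
def prof(c,x,z,ch=0):
    uv=np.array([proj(c,[*(m+R@[x,y]),z]) for y in ys],np.float32)
    return cv2.remap(c['color'].astype(np.float32),uv[None,:,0].copy(),uv[None,:,1].copy(),cv2.INTER_CUBIC)[0][:,ch]
def edges(p,lo=-140,hi=140):
    # half-level crossings
    s=(ys>lo)&(ys<hi); y=ys[s];q=p[s]; t=(np.percentile(q,15)+np.percentile(q,97))/2
    i=np.where(np.diff(q>t))[0]; return [round(float(y[k]+.25*(t-q[k])/(q[k+1]-q[k])),1) for k in i]
if __name__=='__main__':
    c=frames(6)
    np.save('pics/avg_'+sys.argv[1]+'.npy',c['color'])
    for x in (80,83,86,89): print('strip',x,edges(prof(c,x,44)))
    for x in (36,38,63,65): print('block',x,edges(prof(c,x,102)))
    for x in (-60,-40,-20,0): print('arm',x,edges(prof(c,x,85)))
    print('deck x=-60 R edges blue-ness'); p=prof(c,-60,40,2)
E
python3 meas.py a
```

```text
strip 80 [-98.8, 33.3]
strip 83 [-99.3, 33.9]
strip 86 [-99.5, 33.8]
strip 89 [-99.4, 33.3]
block 36 [-98.5, -66.8, 1.3, 32.6]
block 38 [-98.9, -66.6, 1.2, 33.0]
block 63 [-99.1, -66.6, -0.1, 32.9]
block 65 [-99.0, -67.2, -0.1, 32.6]
arm -60 [-87.3, -78.0, 12.4, 22.3]
arm -40 [-87.0, -77.4, 12.1, 22.4]
arm -20 [-87.8, -77.7, 11.7, 21.6]
arm 0 [-87.8, -78.1, 12.4, 22.2]
deck x=-60 R edges blue-ness
```

```bash
python3 -c "
from meas import *
c=load('side6.png')
for n,u,v,z in [('pL',485,181,92),('pR',608,263,92),('finL',437,117,147),('finR',562,201,147),('armLtip',248,304,85),('armRtip',364,402,85)]:
  P=onz(c,210+(u+.5)/3.6-.5,190+(v+.5)/3.6-.5,z)[:2]; print(n,P.round(1),((P-m)@R).round(1))
b=cv2.imread('pics/side6.png');cv2.imwrite('pics/zd.png',cv2.resize(b[130:260,140:240],None,fx=5,fy=4.6,interpolation=2))
"
```

```text
pL [620.2  -4.3] [86.8 18.6]
pR [ 616.6 -103.1] [ 87.6 -80.3]
finL [5.882e+02 3.000e-01] [54.6 21.7]
finR [583.  -99.6] [ 53.9 -78.3]
armLtip [458.8   5.3] [-74.9  20.9]
armRtip [453.6 -94.2] [-75.7 -78.8]
```

View pics/zd.png

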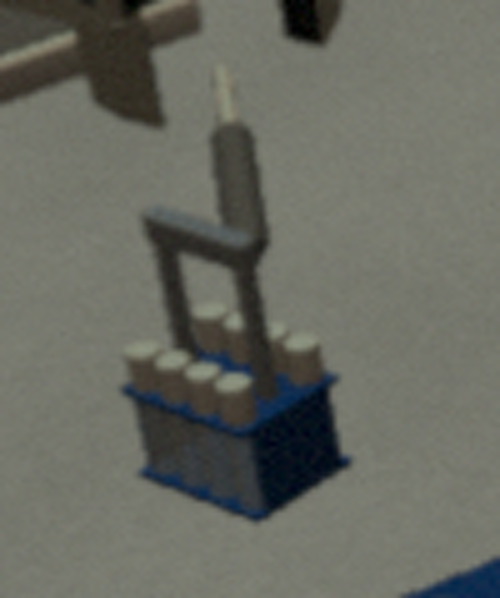

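```bash
python3 -c "
from meas import *
c=load('side6.png')
for u,v,z in [(150,214,144),(255,240,144)]:
  print(onz(c,140+(u+.5)/5-.5,130+(v+.5)/4.6-.5,z).round(1))
delta(460,356.5,260,np.pi/2+.272)
"
```

```text
[450.8 386.5 144. ]
[472.2 331.5 144. ]
t 7.57 pos [460.4 307.9 260.6] rpy [ 3.1414e+00 -1.0000e-04  1.8605e+00] | tool [46.7, 13.5, 0.6] turn 1.01 w 91.8
```

play_rows(moves=[0,20,6,0,0,0,47.5,14,20,1,0,47.5,14,50,1,0,47.5,14,80,1,0,47.5,14,105,1,0,47.5,14,121,1,0,47.5,14,121,1,0,47.5,14,121,1])

```text
time: 8.23
tool_pos: [460.1, 357.4, 139.2]
tcp_rot: [-3.14, 0.0, 1.843]
contact_force: [0.1, 0.8, -0.5]
grip_width: 91.4
```

```bash
python3 -c "
from meas import *
delta(460,357.5,139,np.pi/2+.272)
cap('side','side7.png')
b=cv2.imread('pics/side7.png');cv2.imwrite('pics/ze.png',cv2.resize(b[100:260,130:250],None,fx=5,fy=3.7,interpolation=2))
"
```

```text
t 8.23 pos [460.1 357.4 139.2] rpy [-3.1402e+00  3.0000e-04  1.8429e+00] | tool [0.1, -0.1, 0.2] turn 0.01 w 91.4
```

View pics/ze.png

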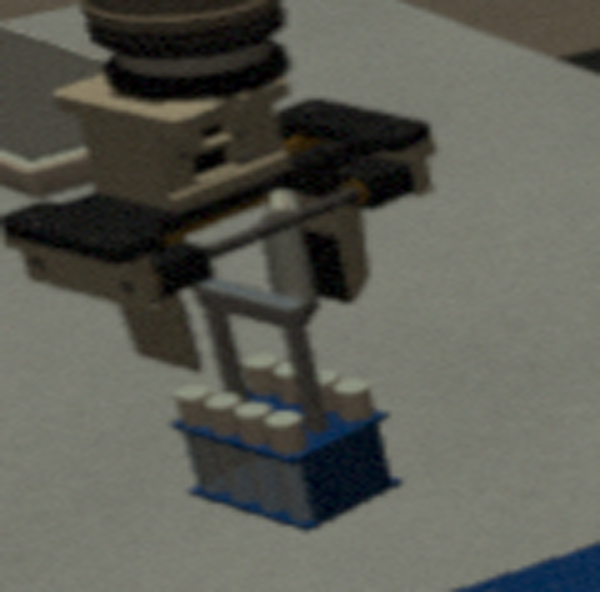

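play_rows(moves=[128,0,0,0,0,180,0,0,0,0,255,0,0,0,0,255,0,0,0,0,255,0,0,0,0,255,0,0,0,0,255,0,0,0,0])

```text
time: 8.87
tool_pos: [460.3, 357.5, 139.7]
tcp_rot: [3.141, -0.0, 1.843]
contact_force: [0.2, 0.1, 0.2]
grip_width: 49.8
```

```bash
python3 -c "
from meas import *
delta(460,357.5,139,np.pi/2+.272)
print(bot.get_obs()['contact_force'])
cap('side','side8.png')
b=cv2.imread('pics/side8.png');cv2.imwrite('pics/zf.png',cv2.resize(b[100:260,130:250],None,fx=5,fy=3.7,interpolation=2))
"
```

```text
t 8.87 pos [460.3 357.5 139.7] rpy [ 3.1413e+00 -1.0000e-04  1.8429e+00] | tool [0.0, -0.3, 0.7] turn 0.0 w 49.8
[0.24528863 0.06477508 0.24185008]
```

View pics/zf.png

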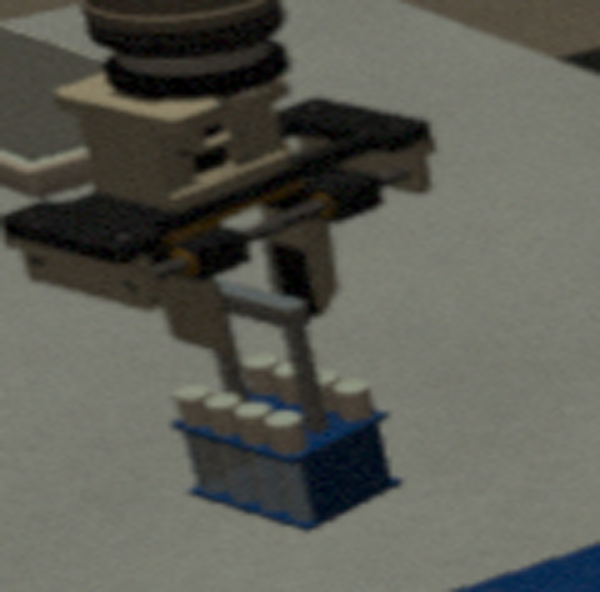

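play_rows(moves=[255,0,0,0,0,255,0,0,0,0,255,0,0,0,0,255,0,0,0,0,255,0,0,0,0,255,0,0,0,0,255,0,0,0,0])

```text
time: 9.5
tool_pos: [460.3, 357.6, 139.5]
tcp_rot: [3.141, -0.0, 1.843]
contact_force: [-0.1, 0.7, -1.0]
grip_width: 11.7
```

```bash
python3 -c "
from meas import *
delta(460,357.5,139,np.pi/2+.272)
print(bot.get_obs()['contact_force'])
cap('side','side9.png')
b=cv2.imread('pics/side9.png');cv2.imwrite('pics/zg.png',cv2.resize(b[100:260,130:250],None,fx=5,fy=3.7,interpolation=2))
"
```

```text
t 9.5 pos [460.3 357.6 139.5] rpy [ 3.1415e+00 -1.0000e-04  1.8428e+00] | tool [0.0, -0.3, 0.5] turn 0.0 w 11.7
[-0.05863449  0.69151231 -1.03179332]
```

View pics/zg.png

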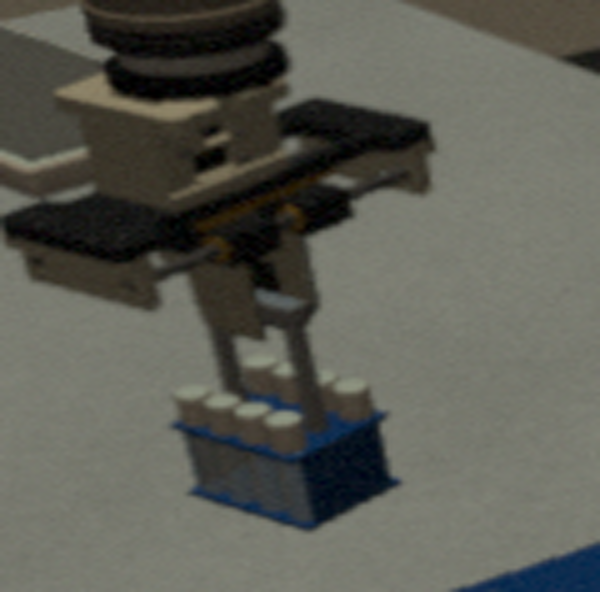

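play_rows(moves=[255,0,0,-6,0,255,0,0,-18,0,255,0,0,-38,0,255,0,0,-60,0,255,0,0,-85,0,255,0,0,-110,0,255,0,0,-130,0,255,0,0,-130,0])

```text
time: 10.22
tool_pos: [461.5, 358.3, 274.0]
tcp_rot: [3.134, -0.002, 1.843]
contact_force: [1.1, 1.2, -3.7]
grip_width: 11.6
```

```bash
python3 -c "
from meas import *
delta(509.5,-49.1,272,np.pi/2-.045)
print(bot.get_obs()['contact_force'])
cap('side','side10.png')
"
```

```text
t 10.22 pos [461.5 358.3 274. ] rpy [ 3.1343e+00 -2.0000e-03  1.8428e+00] | tool [-405.3, -63.2, 2.0] turn 18.16 w 11.6
[ 1.08448706  1.22835342 -3.72932202]
```

View pics/side10.png

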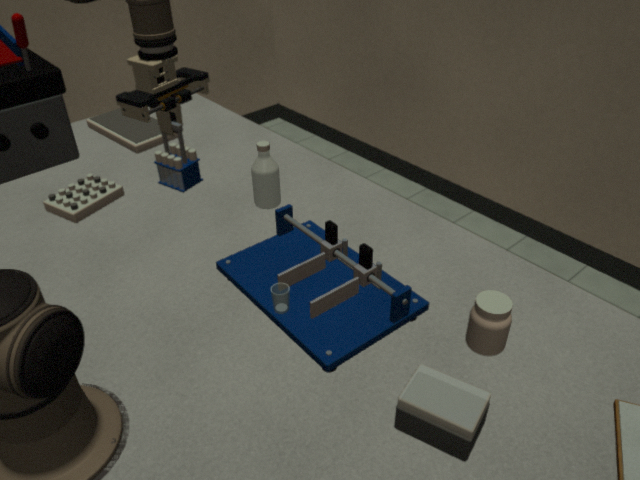

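play_rows(moves=[255,-5,-1,0,0,255,-15,-2,0,0,255,-30,-5,0,1,255,-50,-8,0,2,255,-70,-11,0,3,255,-90,-14,0,5,255,-110,-17,0,7,255,-130,-20,0,8])

```text
time: 10.93
tool_pos: [475.3, 224.3, 268.4]
tcp_rot: [-3.139, 0.001, 1.7]
contact_force: [0.5, -0.5, -3.9]
grip_width: 11.3
```

```bash
python3 -c "
from meas import *
delta(509.5,-49.1,272,np.pi/2-.045)
"
```

```text
t 10.93 pos [475.3 224.3 268.4] rpy [-3.1393e+00  9.0000e-04  1.6998e+00] | tool [-275.6, -1.3, -3.6] turn 9.97 w 11.3
```

play_rows(moves=[255,-20,0,0,1,255,-42,0,0,3,255,-64,0,0,5,255,-86,0,0,7,255,-108,0,0,9,255,-130,0,0,10,255,-152,-1,0,10,255,-174,-1,0,10])

```text
time: 11.6
tool_pos: [496.7, 51.9, 268.5]
tcp_rot: [-3.139, 0.0, 1.527]
contact_force: [0.9, 0.9, -4.4]
grip_width: 11.9
```

play_rows(moves=[255,-22,0,0,0,255,-42,0,0,0,255,-60,0,0,0,255,-75,0,0,0,255,-87,0,0,0,255,-95,0,0,0,255,-98,0,0,0,255,-98,0,0,0])

```text
time: 12.27
tool_pos: [493.5, -44.3, 269.2]
tcp_rot: [-3.141, -0.0, 1.527]
contact_force: [1.0, 0.9, -4.3]
grip_width: 11.4
```

play_rows(moves=[255,0,0,0,0,255,0,0,0,0,255,0,0,0,0])

```text
time: 12.52
tool_pos: [493.8, -42.9, 269.5]
tcp_rot: [3.142, -0.0, 1.53]
contact_force: [0.0, 0.0, -4.6]
grip_width: 11.7
```

```bash
python3 -c "
from meas import *
delta(509.5,-49.1,272,np.pi/2-.045)
cap('side','side11.png');cap('top','top11.png')
b=cv2.imread('pics/side11.png');cv2.imwrite('pics/zh.png',cv2.resize(b[130:350,210:430],None,fx=3.5,fy=2.7,interpolation=2))
delta(509.5,-49.1,272,np.pi/2-.045)
"
```

```text
t 12.52 pos [493.8 -42.9 269.5] rpy [ 3.1416e+00 -3.0000e-04  1.5296e+00] | tool [-5.5, 16.0, -2.5] turn 0.22 w 11.7
t 12.62 pos [493.8 -43.  269.5] rpy [ 3.1415e+00 -2.0000e-04  1.5296e+00] | tool [-5.4, 16.0, -2.5] turn 0.22 w 11.7
```

View pics/zh.png

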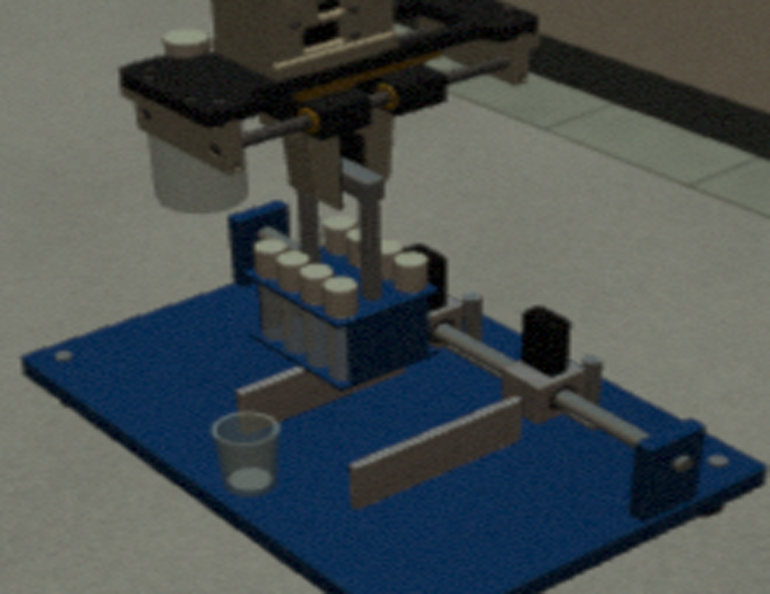

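View pics/top11.png

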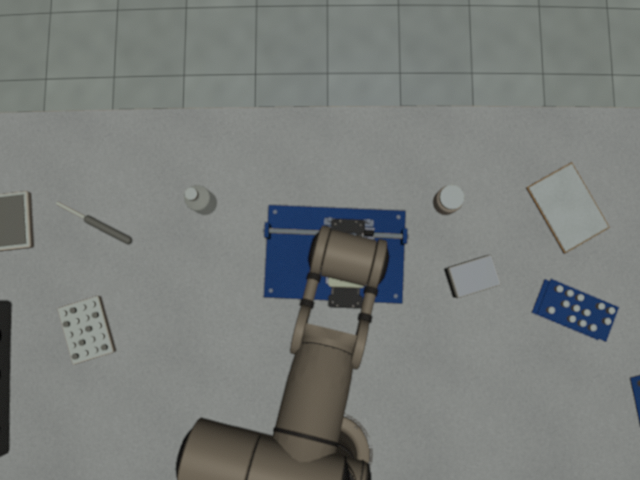

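```bash
python3 -c "
from meas import *
c=load('side11.png')
def f(u,v,z): return onz(c,210+(u+.5)/3.5-.5,130+(v+.5)/2.7-.5,z)[:2]
N=f(350,385,130.5);L=f(249,339,130.5);Rr=f(441,348,130.5)
print(N,L,Rr,(L+Rr)/2,np.linalg.norm(L-N),np.linalg.norm(Rr-N),np.arctan2(-(L-N)[0],(L-N)[1]))
caps=[f(*p,206.5) for p in [(272,246),(293,259),(316,271),(340,284),(410,259)]];print(np.round(caps,1).tolist(), (caps[0]+caps[4])/2)
print('arms',f(238,395,85),f(350,467,85))
"
```

```text
[469.47065713 -74.28849707] [ 4.62857632e+02 -3.84572733e-01] [530.42334598 -75.69351821] [496.64048897 -38.03904547] 74.1992057552148 60.968880278374385 0.08924369793336141
[[474.0, -11.5], [472.2, -30.4], [471.9, -48.7], [471.2, -67.7], [514.9, -69.6]] [494.48836225 -40.52748041]
arms [454.03988091   1.94868029] [449.78602465 -95.64086035]
```

play_rows(moves=[255,-3,6,0,0,255,-7.3,12,4,0.2,255,-7.3,16,12,0.2,255,-7.3,16,22,0.2,255,-7.3,16,30,0.2,255,-7.3,16,34,0.2,255,-7.3,16,34,0.2,255,-7.3,16,34,0.2])

```text
time: 13.28
tool_pos: [509.2, -51.5, 235.2]
tcp_rot: [-3.141, -0.0, 1.525]
contact_force: [0.4, -0.2, -5.0]
grip_width: 11.6
```

```bash
python3 -c "
from meas import *
delta(509.5,-51,179,np.pi/2-.045)
c=frames(4,'side');b=c['color'][:,:,::-1].astype(np.uint8);c['color']=b;np.savez('pics/side12.png.npz',**{k:np.array(v) for k,v in c.items()})
cv2.imwrite('pics/zi.png',cv2.resize(b[190:330,250:400],None,fx=5,fy=4.2,interpolation=2))
"
```

```text
t 13.28 pos [509.2 -51.5 235.2] rpy [-3.1408e+00 -3.0000e-04  1.5252e+00] | tool [0.5, 0.3, 56.2] turn -0.03 w 11.6
```

View pics/zi.png

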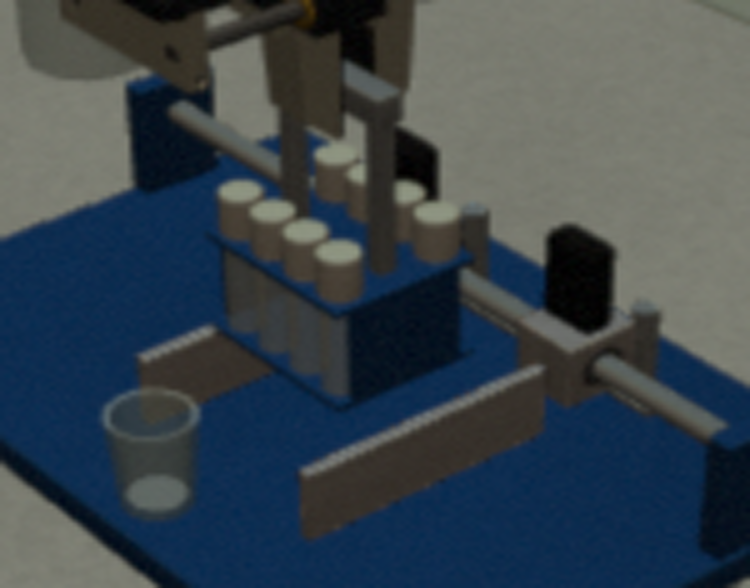

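```bash
python3 -c "
from meas import *
c=load('side12.png')
def f(n,u,v,z): 
  P=onz(c,250+(u+.5)/5-.5,190+(v+.5)/4.2-.5,z)[:2]; print(n,P.round(1),((P-m)@R).round(1))
f('near',343,408,96);f('right',470,354,96);f('left',212,330,96)
f('arm R tip',304,470,85);f('R end',543,367,85);f('arm L tip',142,357,85);f('arm L mid',212,328,85)
for p in [(240,187),(273,209),(305,231),(338,252),(438,213)]: f('cap',*p,172)
"
```

```text
near [481.2 -82.9] [-48.5 -66.3]
right [540.4 -86.7] [ 10.8 -67.4]
left [480.5  -9. ] [-52.6   7.5]
arm R tip [452.7 -94.3] [-76.5 -78.9]
R end [ 563.7 -101.9] [ 34.7 -81.5]
arm L tip [457.1   4.7] [-76.6  20.2]
arm L mid [489.9   3.4] [-43.7  20.3]
cap [492.  -16.1] [-40.8   1. ]
cap [490.2 -36.7] [-41.7 -19.7]
cap [488.2 -56.5] [-42.8 -39.5]
cap [487.  -75.5] [-43.1 -58.6]
cap [531.5 -78.4] [  1.5 -59.5]
```

play_rows(moves=[255,0,0,4,0,255,0,0,12,0,255,0,0,21,0,255,0,0,30,0,255,0,0,39,0,255,0,0,46,0,255,0,0,50,0,255,0,0,52,0])

```text
time: 14.15
tool_pos: [509.1, -51.5, 182.5]
tcp_rot: [-3.14, -0.0, 1.525]
contact_force: [-0.8, -0.1, -2.9]
grip_width: 11.6
```

play_rows(moves=[255,0,0,0.5,0,255,0,0,1,0,255,0,0,1.5,0,255,0,0,2,0,255,0,0,2,0])

```text
time: 14.57
tool_pos: [509.5, -51.6, 181.7]
tcp_rot: [3.141, -0.0, 1.525]
contact_force: [-0.4, 0.5, -4.5]
grip_width: 12.0
```

```bash
python3 -c "
from meas import *
delta(509.5,-51,179.5,np.pi/2-.045)
c=frames(4,'side');b=c['color'][:,:,::-1].astype(np.uint8)
print(bot.get_obs()['contact_force'])
cv2.imwrite('pics/zj.png',cv2.resize(b[190:330,250:400],None,fx=5,fy=4.2,interpolation=2))
"
```

```text
t 14.57 pos [509.5 -51.6 181.7] rpy [ 3.1411 -0.      1.5252] | tool [0.6, -0.1, 2.2] turn -0.04 w 12.0
[ 1.16194388  0.68045764 -3.46578325]
```

View pics/zj.png

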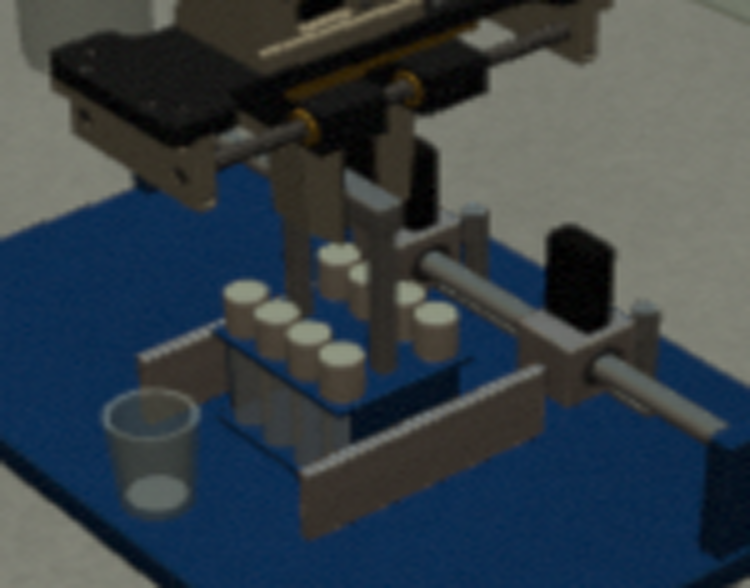

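Between the arms and still hanging. Down in small steps.

play_rows(moves=[255,0,0,0.5,0,255,0,0,0.5,0,255,0,0,1,0,255,0,0,1,0,255,0,0,1,0])

```text
time: 15.18
tool_pos: [509.4, -51.6, 180.5]
tcp_rot: [-3.141, -0.0, 1.525]
contact_force: [-0.4, 0.4, -4.7]
grip_width: 11.4
```

play_rows(moves=[255,0,0,0.5,0,255,0,0,0.5,0,255,0,0,1,0,255,0,0,1,0,255,0,0,1,0])

```text
time: 15.6
tool_pos: [509.5, -51.6, 179.5]
tcp_rot: [3.142, -0.0, 1.525]
contact_force: [0.0, 0.2, -5.1]
grip_width: 11.5
```

play_rows(moves=[255,0,0,0.5,0,255,0,0,0.5,0,255,0,0,0.5,0,255,0,0,0.5,0])

```text
time: 15.93
tool_pos: [509.6, -51.6, 179.5]
tcp_rot: [3.141, 0.0, 1.525]
contact_force: [-1.8, -0.9, 2.9]
grip_width: 11.8
```

play_rows(moves=[255,0,0,0.5,0,255,0,0,0.5,0,255,0,0,0.5,0,255,0,0,0.5,0])

```text
time: 16.27
tool_pos: [509.7, -51.6, 179.5]
tcp_rot: [3.14, 0.0, 1.525]
contact_force: [-2.6, 0.4, 7.4]
grip_width: 11.8
```

play_rows(moves=[255,0,0,-0.5,0,255,0,0,-0.5,0,235,0,0,-0.5,0,215,0,0,-0.5,0,180,0,0,-0.5,0,140,0,0,-0.5,0,140,0,0,-0.5,0,140,0,0,-0.5,0])

```text
time: 16.93
tool_pos: [509.5, -51.6, 178.8]
tcp_rot: [-3.141, -0.0, 1.525]
contact_force: [-0.2, 0.1, 0.5]
grip_width: 36.4
```

```bash
python3 -c "
from meas import *
delta(509.5,-51,179.5,np.pi/2-.045)
c=frames(2,'side');b=c['color'][:,:,::-1].astype(np.uint8)
print(bot.get_obs()['contact_force'])
cv2.imwrite('pics/zk.png',cv2.resize(b[190:330,250:400],None,fx=5,fy=4.2,interpolation=2))
"
```

```text
t 16.93 pos [509.5 -51.6 178.8] rpy [-3.1415e+00 -1.0000e-04  1.5251e+00] | tool [0.6, -0.0, -0.7] turn -0.04 w 36.4
[ 0.24890359  0.28461977 -0.32655995]
```

View pics/zk.png

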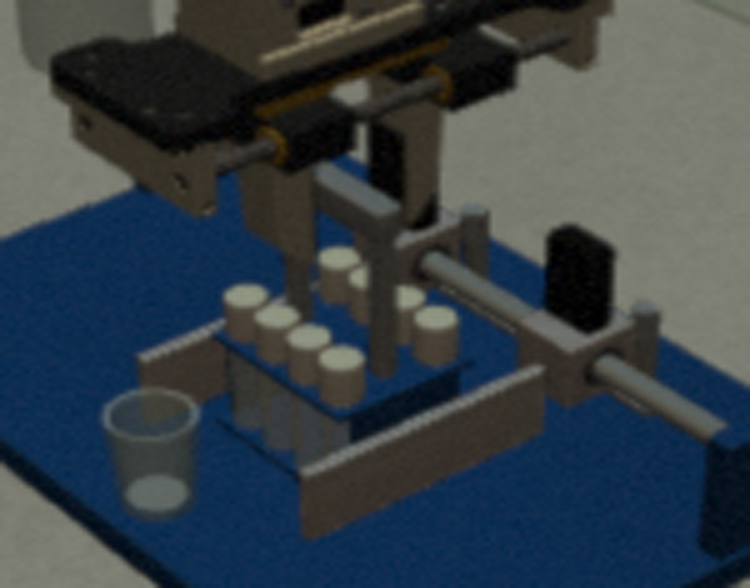

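Released, and the rack stands. Rise straight up and move away to +y.

play_rows(moves=[140,0,0,-10,0,140,0,0,-40,0,140,0,0,-75,0,140,0,0,-110,0,140,30,0,-120,0,140,70,0,-120,0,140,110,-10,-120,0,140,150,-20,-120,0])

```text
time: 17.7
tool_pos: [496.2, 100.5, 300.1]
tcp_rot: [3.14, -0.0, 1.524]
contact_force: [0.1, -0.5, -0.2]
grip_width: 41.5
```

play_rows(moves=[140,40,0,0,0,140,80,-10,0,0,140,120,-10,0,0,140,160,-20,0,0,140,200,-20,0,0,140,200,-20,0,0,140,200,-20,0,0,140,200,-20,0,0])

```text
time: 18.37
tool_pos: [485.3, 299.6, 299.3]
tcp_rot: [3.141, 0.0, 1.526]
contact_force: [-0.6, -0.2, -0.3]
grip_width: 41.8
```

```bash
python3 meas.py b; python3 -c "
from meas import *
cap('side','side15.png');cap('top','top15.png')
b=cv2.imread('pics/side15.png');cv2.imwrite('pics/zl.png',cv2.resize(b[190:330,250:400],None,fx=5,fy=4.2,interpolation=2))
b=cv2.imread('pics/top15.png');cv2.imwrite('pics/zm.png',cv2.resize(b[195:310,255:415],None,fx=5,fy=5,interpolation=2))
delta(0,0,0,0)"
```

```text
strip 80 [-98.7, 33.3]
strip 83 [-99.3, 33.9]
strip 86 [-99.6, -61.6, -60.7, 33.8]
strip 89 [-99.5, 33.3]
block 36 [-98.5, -66.8, 1.2, 32.6]
block 38 [-98.9, -66.6, 1.2, 32.9]
block 63 [-99.1, -66.7, -0.1, 32.9]
block 65 [-99.1, -67.1, -0.1, 32.7]
arm -60 [-87.4, -78.0, 12.4, 22.3]
arm -40 [-85.3, -78.9, -70.2, 4.8, 13.6, 20.7]
arm -20 [-87.7, -77.9, -67.4, -0.3, 11.9, 21.5]
arm 0 [-86.2, -79.7, -71.4, 5.6, 14.1, 20.8]
deck x=-60 R edges blue-ness
t 18.77 pos [485.7 299.2 299.2] rpy [ 3.1414e+00 -2.0000e-04  1.5240e+00] | tool [-321.6, -471.2, 299.2] turn 87.32 w 41.7
```

View pics/zl.png

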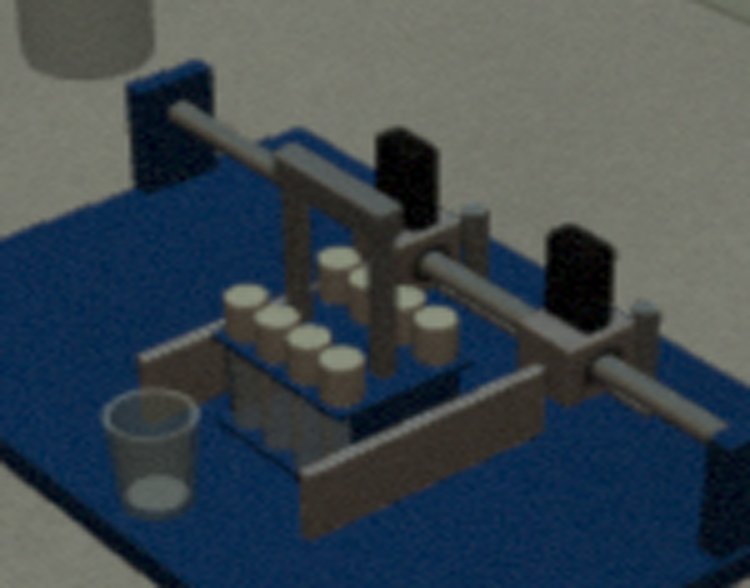

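View pics/zm.png

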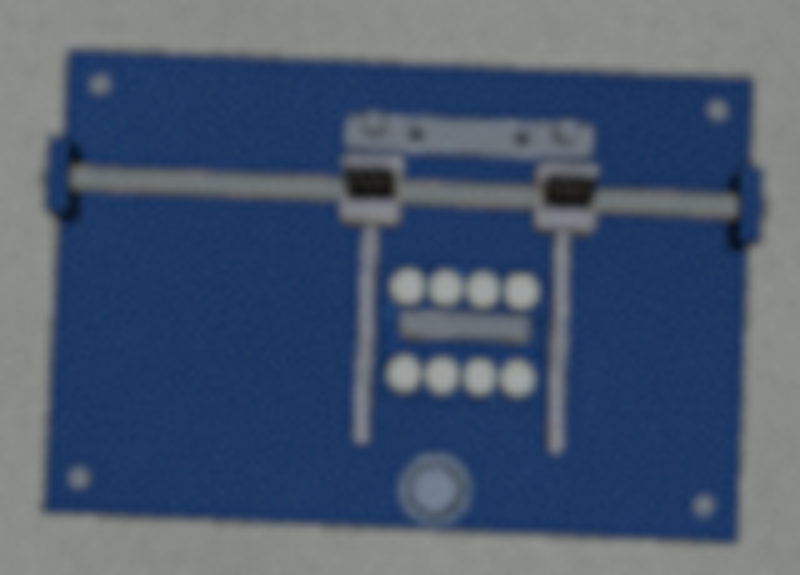

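View pics/top15.png

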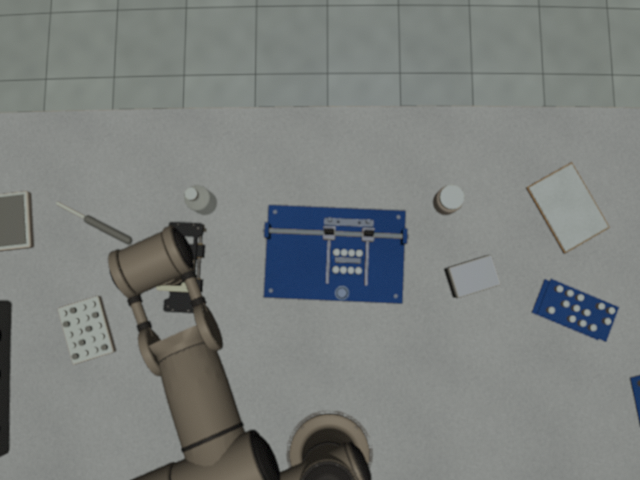

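```bash
python3 -c "
from plant import bot
print(bot.close_job())"
```

```text
the job is handed in; nothing more can be done
None
```

The job is done and handed in after about 19 s of the 58 s allowed. Both stops are at their pointers, and the rack stands upright on the deck between the stop arms.

- **Stops:** I gripped each stop by its fin, first the right (slid 40 mm) and then the left (13 mm). The last top views put the right stop at about −82.8 mm against a pointer at −82.8 mm. The left stop is at about 16.6 to 17.2 mm against 17.2 mm. Both read the same before and after the rack was placed.
- **Rack:** I lifted it by the handle and lowered it in 0.5–1 mm steps. I let go only after the force reading changed from about −5 N hanging to about +7 N pressing on the deck. The final pictures show it straight, with gaps on both sides and its middle about halfway along the arms.
- **Bystanders:** The bottle, jar, beaker and tip box look unmoved in the last pictures. The gripper was clear of everything when I handed in.

**Disagreement between cameras:** rough hand-picked points in the side view were 2–5 mm off from the top view. After allowing for that offset they agree within about 2 mm, so the stop positions rest on the top view.

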